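# Unlock the sanding jig's stop

### The arm

A 7-joint arm with a two-finger parallel gripper is mounted at the origin on the work surface. World frame = base frame: x ahead of the robot, y to its left, z up, the work surface at z = 0. Lengths are in m, angles in rad, forces in N, time in s.
With the tool pointing down it reaches from about 0.35 to 0.9 m from the base axis. Payload 19.9 kg.
Tool frame: the origin (TCP) lies at the very end of the fingers, on their centre line; the grasp point (between the pads) lies 19 mm behind it (robot.grasp_offset is the distance from the TCP to the grasp point, in m); z points along the fingers, y is the line along which they close (so a half turn about z gives the same grasp; the last joint's range is limited). The gripper opens to 94 mm and grips with 3 to 60 N. Pads are 16 mm wide; open, the fingers measure 119 mm over their backs; the gripper's body (75 mm by 177 mm) begins 78 mm behind the grasp point.
Start: joints at [1.131, 0.417, -0.01, 1.614, 0.005, 1.111, -0.053], TCP at [0.242, -0.576, 0.205] pointing down, gripper open.
Joint ranges: [-2.81, 2.81], [-0.39, 2.02], [-1.27, 1.25], [0.06, 2.57], [-1.19, 4.33], [0.19, 2], [-2.82, 2.82]. Speed limits (rad/s): [1.89, 1.89, 2.39, 2.39, 3.01, 3.01, 3.01].

### API

Orientations are given as a rotation vector (axis times angle).
In Python, from workcell import robot gives the robot as it stands.
- The arm moves only by the shell command python3 -m creep 'ROWS'. ROWS is JSON, a list of rows, each a list of 5 numbers: the opening in per cent of the stroke, from 0 (shut) to 100 (fully open), then the shift along the tool's x, y, z in m, then the turn about the tool's z in rad. A call has exactly 5 rows; each row shifts and turns the commanded pose from where the row before left it, along the tool's axes as they then stand; what a row does not reach is not made up. A row lasts 1/8 s, in which the tool goes at most 62.5 mm and 10.7 degrees, less where a joint would pass 70% of its speed; a pose out of reach is approached as far as the arm can. A call with a gripper value outside its range is refused whole. The fingers move at their own pace and stop on an object; the grip force is fixed at half the most. Time passes only in rows, so rows that do not move let the fingers close, or fill a call up. It gives the time, the measured TCP pose, the force, the opening and the grip force at its end, in the units of the state.
- robot.read_state(): the state, without advancing time (a new reading comes with each control period).
- robot.capture(name): name is "scene" or "side" or "wrist"; returns a dict with "frame" (400x640x3 uint8, red, green, blue), "fov_y" (degrees; the focal length in pixels is half the picture's height over the tangent of half this angle, whatever the lens; pixels are square), "cx", "cy" (the principal point, pixels), "xyz" and "rotation" of the camera in the world; the wrist camera has in their place "tool_from_camera" (4x4, takes a point from camera to tool coordinates, whose origin is the TCP and whose axes are the flange's). Camera axes: x right, y up, looking along -z (the intrinsics and any distortion apply to the point x, -y, -z); pixel columns grow to the right and rows downward; lengths in m; the calibration is good to about 2 mm. A picture is of the moment at which its call begins: read the wrist's pose just before it. There is no depth.
- robot.job_done(): hands the job in; it is judged then, once.
The state is a dict: "clock": time; "joint_positions": joint angles; "qvel": joint speeds; "joint_torque": joint torques, N m; "ee_pos": TCP position; "ee_rot": TCP orientation; "wrist_force": force on the tool from outside, world axes, zero at the start; "wrist_torque": the same for the moment, N m; "gripper_width": finger opening in m; "gripper_force": force on a finger pad.
Only numpy, scipy, OpenCV 4.12 (cv2) and the standard library are available. Lean on these libraries where they do the work, as an engineer would, in place of code of your own. Each camera call takes 0.05 s, during which the arm holds its last target. There are 200 camera calls.

### The job

The red-topped wooden blank is locked in the sanding jig by the blue sliding stop. With a fingertip on the knurled rim of the dark locking collar, roll it anticlockwise (seen from above) turn after turn until its white dot has come round to the red arrow for the second time, and leave it there; then push the stop by its orange tab away from the blank as far as it will go. Grip nothing (neither the collar nor the tab), and leave the blank and all the other things where they are.

Things in the scene. Friction and masses are not known exactly. Their poses are not given: they have to be found in the camera images.
- jig: Fixed plywood jig, 240 x 390 x 12 mm; origin on the table. In its frame (z up) the board spans x +-120, y -180..210 mm. Along +y: wooden fence (y -132..-112, top 40 mm above the table), blank, blue stop, then an aluminium tunnel (x +-30, y 80..185, top at 40 mm) under the locking collar; the stop's steel bar (30 mm wide, top at 24 mm) runs into it.
- collar (a joint): Collar angle in rad, counted over full turns, growing as it loosens (anticlockwise from above). The white dot is at the arrow at 0, 6.28 and 12.57. It starts between 0.8 and 4.2, so the dot arrives the second time at 12.57; it can go on to 20. It stays where left; turning takes about 0.05 N m (1.5 N at the rim). Each turn raises it 3 mm; below about 8.4 it blocks the stop.
- collar_top (a point): Centre of the collar's top face, on its vertical axis (jig x 0, y 115 mm), 66 mm above the table plus 3 mm per turn. Dark steel disc, 73 mm diameter over its knurls (36 low upright ridges), 22 mm tall, all below this point. Above it a bright hub, 28 mm diameter, 8 mm high, and a fixed 12 mm stud ending 92 mm above the table.
- collar_dot (a point): White dot of 16 mm diameter on the collar's top face, 25 mm from the collar's axis; it turns with the collar.
- pointer (a point): Tip of the red arrow head painted on the tunnel's top, 41 mm from the collar's axis on its +y side in the jig's frame, 41 mm above the table; nothing stands up there.
- stop (a joint): Travel of the blue stop in m: 0 against the blank (start, locked), 0.05 at its end, fully away from the blank. It slides along the jig's +y with about 2 N of friction once the collar is loosened and stays where it is left.
- stop_tab (a point): Middle of the top edge of the stop's orange upright tab, 85 mm above the table; moves with the stop. Tab 60 mm wide (jig x), 8 thick (jig y), 42 high; its face towards the blank (-y, 4 mm from this point) is pushed in the jig's +y to free the stop. The blue block below is 100 x 40 mm (jig x, y; +y face 36 mm from this point), top 45 mm above the table.
- blank: Loose round-ended wooden blank with red top, 200 x 66 x 18 mm, lying on the jig board between fence and stop (its top 30 mm above the table), its length along the jig's x; origin at the centre of its underside.
- sand_block: Loose cork sanding block 55 x 32 x 24 mm on the jig board; origin centre of underside. Leave alone.
- tape: Loose roll of yellow tape, 100 mm diameter, 45 mm tall, on the table; origin centre of underside. Leave alone.
- marker: Loose black marker, 120 x 12 x 12 mm, on the table; origin centre of underside. Leave alone.
- funnel: Red upside-down funnel, 92 mm diameter, 200 mm tall, on the table; origin centre of underside. Leave alone.
- jug: White plastic jug 100 x 120 x 145 mm on the right; origin centre of underside. Leave alone.
- awl: Awl with a wooden handle, 150 mm long, 20 mm thick, lying on the table at the right; origin on its underside. Leave alone.
Things that resemble listed ones, but are neither listed nor needed, are in the scene too. Several things have the shape of the blank; the one meant has the colours described above.

How it is judged:
By the outcome, as a careful person would: the job done as asked, in the order asked, and still so for the second after the job is handed in, with the robot touching nothing.
It also fails if it takes over 58 s, if anything falls off the work surface, if the arm or the gripper's body presses on something with over 40 N, if the wrist force passes 120 N, or if a joint passes its speed limit or range.

## Working session

There is one attempt and no reset: what is moved stays moved. The work goes in short steps, Python scripts to look and compute and a shell command to move; the robot and the scene stay as the last step left them, time stands still between calls to the robot, and variables do not carry over. Pictures are saved under pics/ and viewed, at most 10 in all, crops included, and the job is handed in when it is done.

```bash
mkdir -p pics; ls; python3 - <<'E'
from workcell import robot
import cv2
s=robot.read_state();print(s)
for n in("scene","side"):
    c=robot.capture(n);print({k:v for k,v in c.items() if k!="frame"})
    cv2.imwrite(f"pics/{n}0.png",c["frame"][:,:,::-1])
E
```

```text
pics
{'clock': 0.0, 'joint_positions': array([ 1.13151346,  0.41798551, -0.01031405,  1.61415207,  0.004705  ,
        1.11070428, -0.05303403]), 'qvel': array([-1.73723112e-03, -3.10414891e-05,  2.20273675e-04,  9.16872310e-05,
       -4.58234424e-04,  6.62957209e-04,  3.40123849e-05]), 'joint_torque': array([ 1.10827030e-03, -8.51241302e+01,  6.39442876e-01, -4.25992405e+01,
       -4.87882644e-02,  1.85885135e-02,  1.87585274e-04]), 'ee_pos': array([ 0.24195896, -0.57586226,  0.20482733]), 'ee_rot': array([-3.07850756e+00, -6.20470508e-01,  5.19875797e-04]), 'wrist_force': array([ 0.60989671,  0.60801827, -0.55341767]), 'wrist_torque': array([-0.00551371,  0.0126357 , -0.05249073]), 'gripper_force': 0.0, 'gripper_width': 0.09402641126451006}
{'fov_y': 57.89423419445072, 'cx': 323.91979561388587, 'cy': 201.6128930102812, 'xyz': array([ 1.05485508, -0.24315708,  1.20298253]), 'rotation': array([0.50050397, 0.30626472, 1.08643869])}
{'fov_y': 56.702293222497666, 'cx': 316.96088655508436, 'cy': 206.4413333879486, 'xyz': array([0.15323035, 0.96127684, 0.68033876]), 'rotation': array([ 0.18446855, -1.37512305, -2.51208051])}
```

View pics/scene0.png

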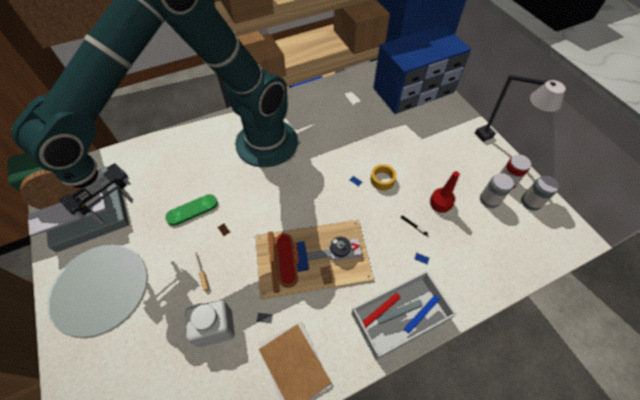

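View pics/side0.png

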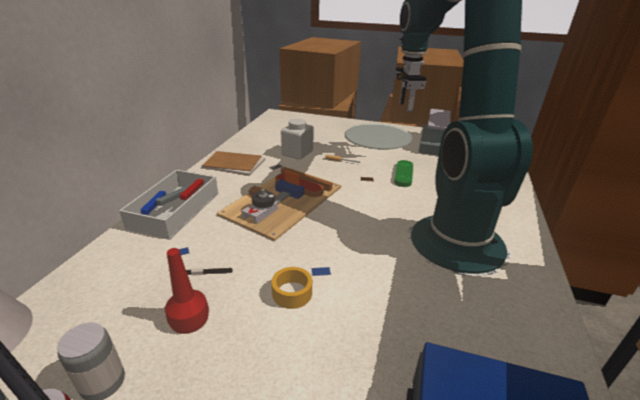

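The scene view shows the jig board at about (315,258), the collar at (341,246), the blank at (287,260) and the stop at (303,256), with jig +y running to image right. In the side view the collar is at (262,197). I'll enlarge the jig and cast rays.

```bash
cat > h.py <<'E'
import numpy as np,cv2
from scipy.spatial.transform import Rotation as R
from workcell import robot
def cam(n):
    s=robot.read_state() 
    c=robot.capture(n)
    if n=="wrist":
        T=np.eye(4);T[:3,:3]=R.from_rotvec(s["ee_rot"]).as_matrix();T[:3,3]=s["ee_pos"]
        M=T@c["tool_from_camera"]; c["R"],c["o"]=M[:3,:3],M[:3,3]
    else: c["R"],c["o"]=R.from_rotvec(c["rotation"]).as_matrix(),np.array(c["xyz"])
    c["f"]=c["frame"].shape[0]/2/np.tan(np.radians(c["fov_y"]/2)); return c
def ray(c,u,v,z):
    d=c["R"]@np.array([(u-c["cx"])/c["f"],-(v-c["cy"])/c["f"],-1]); return (c["o"]+d*(z-c["o"][2])/d[2])
def proj(c,p):
    q=c["R"].T@(np.asarray(p)-c["o"]); return np.array([c["cx"]+c["f"]*q[0]/-q[2],c["cy"]-c["f"]*q[1]/-q[2]])
E
python3 - <<'E'
from h import *
c=cam("scene");print(np.array([ray(c,*p,z)[:2] for p,z in [((341,241),.07),((257,233),.012),((361,221),.012),((374,281),.012),((260,297),.012),((287,260),.03)]]).round(4))
f=cv2.resize(c["frame"][200:320,240:400],None,fx=5,fy=5,interpolation=cv2.INTER_CUBIC)
d=cam("side");print(ray(d,263,193,.07))
cv2.imwrite("pics/sc1.png",f[:,:,::-1])
E
```

```text
[[ 0.5931  0.055 ]
 [ 0.4053 -0.1926]
 [ 0.5288  0.1762]
 [ 0.7525  0.1019]
 [ 0.6339 -0.2675]
 [ 0.5592 -0.1367]]
[0.61047713 0.03158832 0.07      ]
```

View pics/sc1.png

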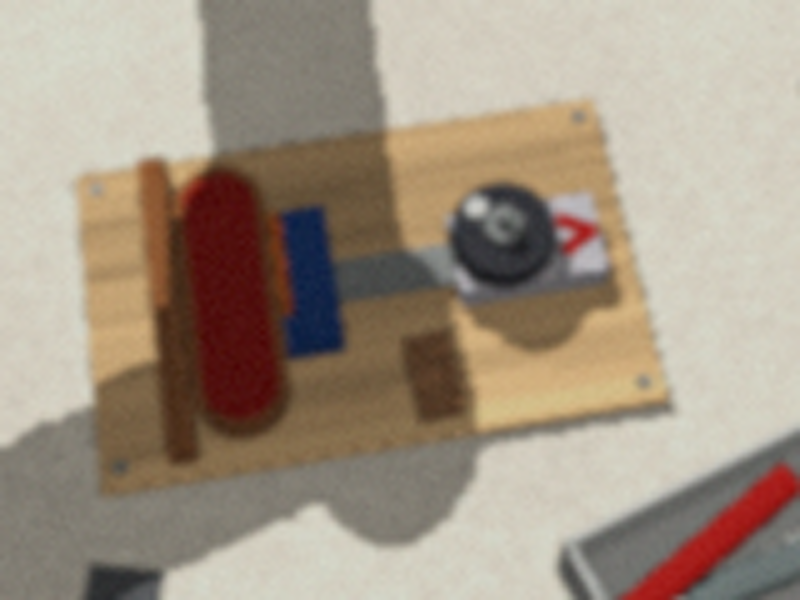

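The enlarged crop shows the collar disc centred at about crop (505,235), the white dot at (477,207) and the arrow tip at (597,233). So the start angle is about 2.3 rad, leaving about 10.2 rad to turn. The jig's +y axis bears about 72° in the world. I'll shut the gripper and move above the collar for the wrist camera.

```bash
python3 -m creep '[[0,0.039,-0.029,-0.006,0],[0,0.039,-0.029,-0.006,0],[0,0.039,-0.029,-0.006,0],[0,0.039,-0.029,-0.006,0],[0,0.039,-0.029,-0.006,0]]'; python3 -m creep '[[0,0.039,-0.029,-0.006,0],[0,0.039,-0.029,-0.006,0],[0,0.039,-0.029,-0.006,0],[0,0.039,-0.029,-0.006,0],[0,0.039,-0.029,-0.006,0]]'; python3 -m creep '[[0,0.039,-0.029,-0.006,0],[0,0.039,-0.029,-0.006,0],[0,0.039,-0.029,-0.006,0],[0,0.039,-0.029,-0.006,0],[0,0,0,0,0]]'
python3 - <<'E'
from h import *
s=robot.read_state();print(s["joint_positions"].round(2),s["ee_pos"],s["ee_rot"],s["clock"],s["gripper_width"])
c=cam("wrist");print(c["tool_from_camera"].round(3),c["fov_y"]);cv2.imwrite("pics/w1.png",c["frame"][:,:,::-1])
print("collar pred px",proj(c,[.607,.047,.067]))
E
```

```text
clock: 0.82
ee_pos: [0.3663, -0.3654, 0.2356]
ee_rot: [-3.08, -0.621, 0.0]
wrist_force: [0.4, 0.4, 0.2]
gripper_width: 0.0475
gripper_force: 0.0
clock: 1.45
ee_pos: [0.4899, -0.1563, 0.2657]
ee_rot: [3.08, 0.621, 0.0]
wrist_force: [0.5, -1.2, 0.7]
gripper_width: 0.0007
gripper_force: 0.0
clock: 2.08
ee_pos: [0.589, 0.0134, 0.2893]
ee_rot: [-3.077, -0.628, -0.0]
wrist_force: [-0.4, -0.1, -0.7]
gripper_width: 0.0002
gripper_force: 0.0
[ 0.25  0.31 -0.42  1.59  0.13  1.26 -1.35] [0.5890464  0.01338788 0.28933574] [-3.07655762e+00 -6.27905745e-01 -4.82794787e-04] 2.075 0.00020531884741794296
[[ 0.001  0.97   0.243  0.07 ]
 [ 1.    -0.001  0.     0.   ]
 [ 0.     0.243 -0.97  -0.18 ]
 [ 0.     0.     0.     1.   ]] 58.70657177068151
collar pred px [294.73323468 149.34444474]
```

View pics/w1.png

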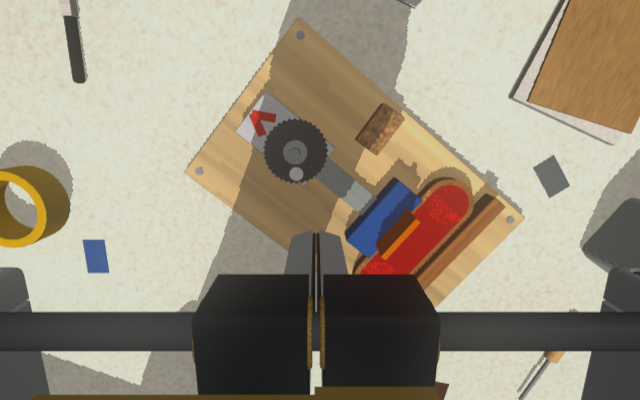

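The wrist view shows the collar at about (295,151), the dot at (296,174), the arrow tip near (253,112), the blue stop with its orange tab at (402,240), and the blank in red. I'll measure these from here.

```bash
cat >> h.py <<'E'
def blob(m,near):
    n,l,st,ce=cv2.connectedComponentsWithStats(m.astype(np.uint8)*255)
    k=[i for i in range(1,n) if st[i,4]>15]; i=min(k,key=lambda i:np.hypot(*(ce[i]-near))); return ce[i],st[i,4],l==i
def wrap(a): return (a+np.pi)%(2*np.pi)-np.pi
E
python3 - <<'E'
from h import *
c=cam("wrist");f=c["frame"].astype(int)
r,g,b=f[...,0],f[...,1],f[...,2]
m=(f.max(2)<85)&(f.max(2)-f.min(2)<25)
m=cv2.morphologyEx(m.astype(np.uint8),cv2.MORPH_CLOSE,np.ones((3,3)))
ce,a,mm=blob(m,(295,151));cn=max(cv2.findContours(mm.astype(np.uint8),0,1)[0],key=cv2.contourArea)
print("collar",ce,a,cv2.minEnclosingCircle(cn),cv2.fitEllipse(cv2.convexHull(cn)))
(cx,cy),ax,_=cv2.fitEllipse(cv2.convexHull(cn)); 
P=ray(c,cx,cy,.064);print("C",P, "diam mm",np.array(ax)/c["f"]*(c["o"][2]-.067)*1000)
w=(f.min(2)>130);w[:, :]&=(np.hypot(*(np.mgrid[:400,:640][::-1]-np.array([cx,cy])[:,None,None]))<29)
dc,da,_=blob(w,(296,174));D=ray(c,*dc,.067);print("dot",dc,da,D,np.hypot(*(D-P)[:2]))
red=(r>140)&(g<70)&(b<70);ac,aa,_=blob(red,(262,122));A=ray(c,*ac,.041);print("arrow centroid",ac,aa,A)
org=(r>150)&(g>70)&(g<150)&(b<60);oc,oa,om=blob(org,(402,240));print("tab",oc,oa,ray(c,*oc,.085),cv2.minAreaRect(np.argwhere(om)[:,::-1].astype(np.float32)))
S=[ray(c,*p,.012)[:2] for p in[(300,35),(199,171),(510,219)]];print("screws",S)
u=S[0]-S[2];print("jig y bearing deg",np.degrees(np.arctan2(u[1],u[0])),"arrow bearing",np.degrees(np.arctan2(*(A-P)[1::-1])))
print("theta vs arrow bearing 72:",np.degrees(np.arctan2(*(D-P)[1::-1]))-72)
E
```

```text
collar [293.41815299 147.30400317] 2523 ((293.4800109863281, 148.9600067138672), 32.45547103881836) ((293.4281005859375, 149.14390563964844), (63.181182861328125, 64.59519958496094), 146.829833984375)
C [0.60561941 0.04588301 0.064     ] diam mm [71.3915162  72.98928302]Traceback (most recent call last):
  File "<stdin>", line 11, in <module>
  File "h.py", line 18, in blob
    k=[i for i in range(1,n) if st[i,4]>15]; i=min(k,key=lambda i:np.hypot(*(ce[i]-near))); return ce[i],st[i,4],l==i
                                               ~~~^^^^^^^^^^^^^^^^^^^^^^^^^^^^^^^^^^^^^^^^
ValueError: min() iterable argument is empty
```

```bash
cat >> h.py <<'E'
C0=np.array([.6056,.0459])
def dot(c,C=C0,zt=.067,n=360):
    """bearing (deg) of the white dot: brightest direction on the 25 mm ring"""
    g=cv2.GaussianBlur(cv2.cvtColor(c["frame"],cv2.COLOR_RGB2GRAY),(5,5),0).astype(np.float32)
    t=np.arange(n); v=np.zeros(n)
    for rr in(.022,.025,.028):
        p=np.array([proj(c,[C[0]+rr*np.cos(np.radians(a)),C[1]+rr*np.sin(np.radians(a)),zt]) for a in t]).astype(np.float32)
        v+=cv2.remap(g,p[:,:1],p[:,1:],cv2.INTER_LINEAR).ravel()/3
    w=np.clip(v-(np.median(v)+v.max())/2,0,None); pk=v.argmax(); w[np.abs((t-pk+180)%360-180)>30]=0
    return np.degrees(np.angle((w*np.exp(1j*np.radians(t))).sum())),v.max(),np.median(v)
E
python3 - <<'E'
from h import *
c=cam("wrist");f=c["frame"].astype(int)
r,g,b=f[...,0],f[...,1],f[...,2];P=C0
red=(r>140)&(g<70)&(b<70);ac,aa,_=blob(red,(262,122));A=ray(c,*ac,.041);print("arrow centroid",ac,aa,A)
org=(r>120)&(g>50)&(g<150)&(b<70)&(r-g>60);oc,oa,om=blob(org,(402,240));print("tab",oc,oa,ray(c,*oc,.085),cv2.minAreaRect(np.argwhere(om)[:,::-1].astype(np.float32)))
S=[ray(c,*p,.012)[:2] for p in[(300,35),(199,171),(510,219)]];print("screws",S)
u=S[0]-S[2];print("jig y bearing deg",np.degrees(np.arctan2(u[1],u[0])),"arrow bearing",np.degrees(np.arctan2(*(A[:2]-P)[::-1])))
print("wrist dot",dot(c))
print("scene dot",dot(cam("scene")))
E
```

```text
arrow centroid [251.36781609 114.54022989] 87 [0.62080124 0.10497555 0.041     ]
tab [398.01621622 236.47027027] 370 [ 0.56223171 -0.10328349  0.085     ] ((397.97320556640625, 236.51480102539062), (7.045748233795166, 53.01731872558594), 42.646705627441406)
screws [array([0.72699873, 0.08834307]), array([0.52543468, 0.14744568]), array([ 0.62558444, -0.25734645])]
jig y bearing deg 73.64999258570377 arrow bearing 75.56977668106046
wrist dot (np.float64(-155.95926550640442), np.float64(131.45898818969727), np.float64(58.06543159484863))
scene dot (np.float64(-158.54482215267495), np.float64(100.53059768676758), np.float64(32.535481452941895))
```

```bash
python3 -m creep '[[0,-0.013,-0.012,0.03,0],[0,-0.013,-0.0115,0.03,0],[0,0,0,0.04,0],[0,0,0,0.04,0],[0,0,0,0.03,0]]'; python3 -m creep '[[0,0,0,0.03,0],[0,0,0,0.025,0],[0,0,0,0.012,0],[0,0,0,0,0],[0,0,0,0,0]]'
cat >> h.py <<'E'
def st(C=C0):
    s=robot.read_state();M=R.from_rotvec(s["ee_rot"]).as_matrix();d=np.r_[C,0]-[*s["ee_pos"][:2],0]
    print("t %.2f"%s["clock"],"pos",s["ee_pos"].round(4),"yaw %.1f"%np.degrees(np.arctan2(M[1,0],M[0,0])),"C in tool x,y",(M.T@d)[:2].round(4),"F tool",(M.T@s["wrist_force"]).round(1),"q",s["joint_positions"].round(2)); return s
E
python3 - <<'E'
from h import *
st()
E
```

```text
clock: 2.9
ee_pos: [0.5544, 0.0198, 0.1181]
ee_rot: [3.08, 0.618, -0.001]
wrist_force: [0.2, 0.2, 0.1]
gripper_width: 0.0007
gripper_force: 0.0
clock: 3.52
ee_pos: [0.5557, 0.021, 0.0534]
ee_rot: [3.079, 0.62, 0.002]
wrist_force: [-0.4, -0.4, -0.4]
gripper_width: 0.0007
gripper_force: 0.0
t 3.52 pos [0.5557 0.021  0.0534] yaw 22.8 C in tool x,y [ 0.0557 -0.0036] F tool [-0.5  0.3  0.4] q [ 0.2   0.52 -0.37  1.9   0.26  0.77 -1.48]
```

```bash
python3 -m creep '[[0,0.004,-0.0036,0,0],[0,0.004,0,0,0],[0,0.002,0,0,0],[0,0.001,0,0,0],[0,0,0,0,0]]'; python3 -c "from h import *;st()"; python3 -m creep '[[0,0.001,0,0,0],[0,0,0,0,0],[0,0.001,0,0,0],[0,0,0,0,0],[0,0,0,0,0]]';  python3 - <<'E'
from h import *
st();c=cam("wrist");print(dot(c));cv2.imwrite("pics/w2.png",c["frame"][:,:,::-1])
E
```

```text
clock: 4.15
ee_pos: [0.5633, 0.0284, 0.0523]
ee_rot: [3.079, 0.62, -0.002]
wrist_force: [-5.2, -2.2, 4.2]
gripper_width: 0.0004
gripper_force: 3.0
t 4.15 pos [0.5633 0.0284 0.0523] yaw 22.8 C in tool x,y [0.0458 0.0003] F tool [-5.6  0.  -4.2] q [ 0.18  0.53 -0.36  1.87  0.26  0.78 -1.49]
clock: 4.78
ee_pos: [0.5641, 0.0287, 0.0522]
ee_rot: [3.079, 0.62, -0.006]
wrist_force: [-11.7, -4.8, 10.2]
gripper_width: 0.0005
gripper_force: 6.7
t 4.78 pos [0.5641 0.0287 0.0522] yaw 22.8 C in tool x,y [0.0449 0.0002] F tool [-12.7  -0.1 -10.2] q [ 0.18  0.53 -0.36  1.87  0.26  0.79 -1.5 ]
(np.float64(-155.86169649282743), np.float64(148.33333206176758), np.float64(60.33333396911621))
```

View pics/w2.png

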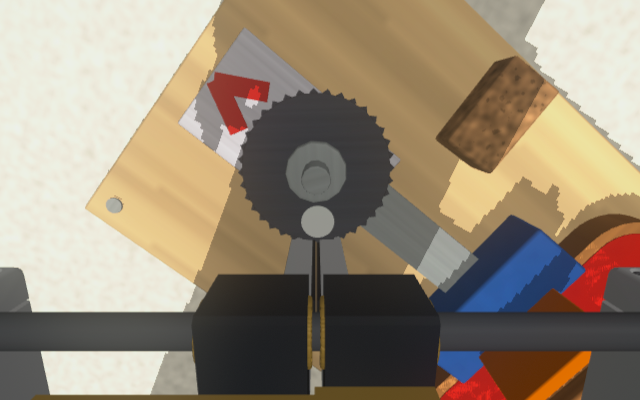

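Contact made: the wrist view shows the closed fingertips on the rim at (317,240) right beside the dot at (318,221), pressing with about 12 N. I'll start rolling.

```bash
python3 -m creep '[[0,0.0003,0.0052,0,-0.12],[0,0.0003,0.0052,0,-0.12],[0,0.0003,0.0052,0,-0.12],[0,0.0003,0.0052,0,-0.12],[0,0.0003,0.0052,0,-0.12]]' >/dev/null; python3 - <<'E'
from h import *
st();print(dot(cam("wrist")))
E
```

```text
t 5.45 pos [0.5813 0.0081 0.0523] yaw 57.3 C in tool x,y [0.0449 0.0001] F tool [-10.5  -2.4  -7.6] q [ 0.31  0.58 -0.5   1.83  0.37  0.83 -0.94]
(np.float64(-122.0707748081995), np.float64(149.33333587646484), np.float64(61.017579078674316))
```

```bash
for i in 1; do python3 -m creep '[[0,0.0003,0.0052,0,-0.12],[0,0.0003,0.0052,0,-0.12],[0,0.0003,0.0052,0,-0.12],[0,0.0003,0.0052,0,-0.12],[0,0.0003,0.0052,0,-0.12]]' >/dev/null; python3 -c "from h import *;st()"; python3 -m creep '[[0,0.0003,0.0052,0,-0.12],[0,0.0003,0.0052,0,-0.12],[0,0.0003,0.0052,0,-0.12],[0,0.0003,0.0052,0,-0.12],[0,0.0003,0.0052,0,-0.12]]' >/dev/null; done; python3 - <<'E'
from h import *
st();print(dot(cam("wrist")))
E
```

```text
t 6.12 pos [0.6071 0.0011 0.0525] yaw 91.7 C in tool x,y [ 0.0448 -0.0001] F tool [-6.9 -2.6 -5. ] q [ 0.41  0.65 -0.63  1.76  0.48  0.89 -0.4 ]
t 6.75 pos [0.6319 0.0098 0.0526] yaw 126.1 C in tool x,y [0.0447 0.    ] F tool [-4.6 -2.1 -3.1] q [ 0.47  0.73 -0.75  1.69  0.59  0.96  0.12]
(np.float64(-53.65985215029928), np.float64(223.99999237060547), np.float64(87.2708330154419))
```

```bash
python3 -m creep '[[0,0.0010,0.0052,0,-0.12],[0,0.0006,0.0052,0,-0.12],[0,0.0005,0.0052,0,-0.12],[0,0.0003,0.0052,0,-0.12],[0,0.0003,0.0052,0,-0.12]]' >/dev/null; python3 -c "from h import *;st()"; python3 -m creep '[[0,0.0004,0.0052,0,-0.12],[0,0.0004,0.0052,0,-0.12],[0,0.0003,0.0052,0,-0.12],[0,0.0003,0.0052,0,-0.12],[0,0.0003,0.0052,0,-0.12]]' >/dev/null;  python3 - <<'E'
from h import *
st();print(dot(cam("wrist")))
E
```

```text
t 7.42 pos [0.6473 0.0315 0.053 ] yaw 160.4 C in tool x,y [ 0.0441 -0.0004] F tool [-6.4 -2.3 -3.2] q [ 0.49  0.81 -0.87  1.64  0.7   1.03  0.62]
t 8.05 pos [0.6482 0.0581 0.053 ] yaw -165.2 C in tool x,y [ 0.0443 -0.0009] F tool [-4.9 -2.1 -2.8] q [ 0.51  0.87 -0.99  1.63  0.8   1.09  1.12]
(np.float64(17.89794016383684), np.float64(217.66666412353516), np.float64(84.33333396911621))
```

```bash
python3 -m creep '[[0,0.0007,0.0051,0,-0.12],[0,0.0005,0.0051,0,-0.12],[0,0.0004,0.0051,0,-0.12],[0,0.0003,0.0051,0,-0.12],[0,0.0003,0.0051,0,-0.12]]' >/dev/null; python3 -c "from h import *;st()"; python3 -m creep '[[0,0.0004,0.0051,0,-0.12],[0,0.0004,0.0051,0,-0.12],[0,0.0003,0.0051,0,-0.12],[0,0.0003,0.0051,0,-0.12],[0,0.0003,0.0051,0,-0.12]]' >/dev/null;  python3 - <<'E'
from h import *
st();print(dot(cam("wrist")))
E
```

```text
t 8.72 pos [0.6339 0.08   0.0531] yaw -130.8 C in tool x,y [ 0.0444 -0.0009] F tool [-6.4 -1.  -3.3] q [ 0.54  0.92 -1.1   1.67  0.89  1.14  1.62]
t 9.35 pos [0.6102 0.0905 0.053 ] yaw -96.4 C in tool x,y [ 0.0448 -0.0005] F tool [-4.4 -0.6 -4. ] q [ 0.58  0.95 -1.19  1.72  0.96  1.17  2.14]
(np.float64(84.85748654595719), np.float64(210.40169525146484), np.float64(81.60416603088379))
```

Dot at 84.9°, about 11° past the arrow for the first time, so 349° remain. I'll back off and orbit back for the next stroke.

```bash
python3 -m creep '[[0,-0.006,0,0,0],[0,-0.007,0,0,0],[0,0.0009,-0.0098,0,0.175],[0,0.0009,-0.0098,0,0.175],[0,0.0009,-0.0098,0,0.175]]' >/dev/null; python3 -c "from h import *;st()"; python3 -m creep '[[0,0.0009,-0.0098,0,0.175],[0,0.0009,-0.0098,0,0.175],[0,0.0009,-0.0098,0,0.175],[0,0.0009,-0.0098,0,0.175],[0,0.0009,-0.0098,0,0.175]]' >/dev/null; python3 - <<'E'
from h import *
st();print(dot(cam("wrist")))
E
```

```text
t 10.03 pos [0.6387 0.0917 0.0523] yaw -127.1 C in tool x,y [ 0.0565 -0.0013] F tool [-0.3  0.4  0.2] q [ 0.51  0.93 -1.09  1.65  0.89  1.15  1.68]
t 10.65 pos [0.661  0.0494 0.0523] yaw -177.2 C in tool x,y [ 0.0555 -0.0008] F tool [-0.2  0.3  0.7] q [ 0.49  0.86 -0.93  1.6   0.76  1.08  0.96]
(np.float64(84.92375869468249), np.float64(220.99999237060547), np.float64(85.0))
```

```bash
python3 -m creep '[[0,0.0009,-0.0098,0,0.175],[0,0.0009,-0.0098,0,0.175],[0,0.0009,-0.0098,0,0.175],[0,0.0009,-0.0098,0,0.175],[0,0.0009,-0.0098,0,0.175]]' >/dev/null; python3 -m creep '[[0,0.0009,-0.0098,0,0.175],[0,0.0009,-0.0098,0,0.175],[0,0.0009,-0.0098,0,0.175],[0,0.0009,-0.0098,0,0.175],[0,0.0009,-0.0098,0,0.175]]' >/dev/null; python3 -m creep '[[0,0.0009,-0.0098,0,0.175],[0,0,0,0,0],[0,0.004,0,0,0],[0,0.004,0,0,0],[0,0,0,0,0]]' >/dev/null; python3 - <<'E'
from h import *
st();print(dot(cam("wrist")))
E
```

```text
t 12.57 pos [0.5904 0.0008 0.0523] yaw 73.0 C in tool x,y [0.0476 0.0014] F tool [-0.2  0.  -0.9] q [ 0.37  0.61 -0.56  1.8   0.41  0.85 -0.68]
(np.float64(86.18196299003954), np.float64(179.86198043823242), np.float64(61.28255081176758))
```

```bash
python3 -m creep '[[0,0.0025,0.0014,0,0],[0,0.002,0,0,0],[0,0,0,0,0],[0,0.0003,0.0052,0,-0.12],[0,0.0004,0.0052,0,-0.12]]' >/dev/null; python3 -c "from h import *;st()"; python3 -m creep '[[0,0.0004,0.0052,0,-0.12],[0,0.0004,0.0052,0,-0.12],[0,0.0004,0.0052,0,-0.12],[0,0.0003,0.0052,0,-0.12],[0,0.0003,0.0052,0,-0.12]]' >/dev/null; python3 - <<'E'
from h import *
st();print(dot(cam("wrist"),zt=.07))
E
```

```text
t 13.25 pos [0.6031 0.001  0.0526] yaw 86.9 C in tool x,y [ 0.045 -0.   ] F tool [-7.1 -1.6 -3.8] q [ 0.4   0.64 -0.61  1.77  0.46  0.88 -0.47]
t 13.88 pos [0.6288 0.0076 0.0528] yaw 121.2 C in tool x,y [0.0447 0.    ] F tool [-4.1 -2.2 -3.3] q [ 0.46  0.72 -0.73  1.7   0.57  0.95  0.05]
(np.float64(133.18000027591543), np.float64(227.3333282470703), np.float64(86.19108009338379))
```

```bash
python3 -m creep '[[0,0.0010,0.0052,0,-0.12],[0,0.0006,0.0052,0,-0.12],[0,0.0005,0.0052,0,-0.12],[0,0.0003,0.0052,0,-0.12],[0,0.0003,0.0052,0,-0.12]]' >/dev/null; python3 -m creep '[[0,0.0004,0.0051,0,-0.12],[0,0.0004,0.0051,0,-0.12],[0,0.0004,0.0051,0,-0.12],[0,0.0004,0.0051,0,-0.12],[0,0.0003,0.0051,0,-0.12]]' >/dev/null; python3 -c "from h import *;st()"; python3 -m creep '[[0,0.0006,0.0051,0,-0.12],[0,0.0005,0.0051,0,-0.12],[0,0.0004,0.0051,0,-0.12],[0,0.0004,0.0051,0,-0.12],[0,0.0003,0.0051,0,-0.12]]' >/dev/null; python3 - <<'E'
from h import *
st();print(dot(cam("wrist"),zt=.07))
E
```

```text
t 15.18 pos [0.6489 0.0541 0.0533] yaw -170.1 C in tool x,y [ 0.0441 -0.0006] F tool [-6.7 -1.  -4.1] q [ 0.51  0.86 -0.97  1.63  0.79  1.08  1.05]
t 15.80 pos [0.6366 0.0773 0.0535] yaw -135.7 C in tool x,y [ 0.0442 -0.0008] F tool [-6.8 -2.4 -5.3] q [ 0.54  0.91 -1.08  1.66  0.88  1.13  1.55]
(np.float64(-127.04918065614419), np.float64(209.0), np.float64(79.0))
```

```bash
python3 -m creep '[[0,0.0004,0.0051,0,-0.12],[0,0.0004,0.0051,0,-0.12],[0,0.0004,0.0051,0,-0.12],[0,0.0003,0.0051,0,-0.12],[0,0.0003,0.0051,0,-0.12]]' >/dev/null; python3 -c "from h import *;st()"; python3 -m creep '[[0,-0.007,0,0,0],[0,-0.006,0,0,0],[0,0.0009,-0.0098,0,0.175],[0,0.0009,-0.0098,0,0.175],[0,0.0009,-0.0098,0,0.175]]' >/dev/null;  python3 -m creep '[[0,0.0009,-0.0098,0,0.175],[0,0.0009,-0.0098,0,0.175],[0,0.0009,-0.0098,0,0.175],[0,0.0009,-0.0098,0,0.175],[0,0.0009,-0.0098,0,0.175]]' >/dev/null; python3 - <<'E'
from h import *
st();print(dot(cam("wrist"),zt=.07))
E
```

```text
t 16.48 pos [0.6136 0.0898 0.0533] yaw -101.2 C in tool x,y [ 0.0446 -0.0007] F tool [-6.6 -0.9 -6.4] q [ 0.58  0.95 -1.18  1.72  0.96  1.17  2.06]
t 17.73 pos [0.6607 0.0438 0.0523] yaw 177.9 C in tool x,y [0.0551 0.0001] F tool [ 0.7 -0.4 -0.5] q [ 0.49  0.85 -0.92  1.6   0.75  1.07  0.89]
(np.float64(-93.3101485089288), np.float64(222.0), np.float64(87.0))
```

```bash
python3 -m creep '[[0,0.0009,-0.0098,0,0.175],[0,0.0009,-0.0098,0,0.175],[0,0.0009,-0.0098,0,0.175],[0,0.0009,-0.0098,0,0.175],[0,0.0009,-0.0098,0,0.175]]' >/dev/null; python3 -m creep '[[0,0.0009,-0.0098,0,0.175],[0,0.0009,-0.0098,0,0.175],[0,0.0009,-0.0098,0,0.175],[0,0.0009,-0.0098,0,0.175],[0,0.0009,-0.0098,0,0.175]]' >/dev/null; python3 -m creep '[[0,0,0,0,0],[0,0.004,0,0,0],[0,0.004,0,0,0],[0,0,0,0,0],[0,0,0,0,0]]' >/dev/null; python3 - <<'E'
from h import *
st();print(dot(cam("wrist"),zt=.07))
E
```

```text
t 19.65 pos [ 0.594  -0.0016  0.0523] yaw 78.1 C in tool x,y [0.0489 0.0015] F tool [-1.4  0.2  0.1] q [ 0.39  0.62 -0.58  1.79  0.43  0.86 -0.6 ]
(np.float64(-93.48485967037482), np.float64(150.0), np.float64(74.26806640625))
```

```bash
python3 -m creep '[[0,0.0035,0.0014,0,0],[0,0.0022,0,0,0],[0,0,0,0,0],[0,0.0003,0.0052,0,-0.12],[0,0.0004,0.0052,0,-0.12]]' >/dev/null; python3 -c "from h import *;st()"; python3 -m creep '[[0,0.0004,0.0052,0,-0.12],[0,0.0004,0.0052,0,-0.12],[0,0.0004,0.0052,0,-0.12],[0,0.0004,0.0052,0,-0.12],[0,0.0003,0.0052,0,-0.12]]' >/dev/null;python3 -m creep '[[0,0.0010,0.0052,0,-0.12],[0,0.0006,0.0052,0,-0.12],[0,0.0005,0.0052,0,-0.12],[0,0.0003,0.0052,0,-0.12],[0,0.0003,0.0052,0,-0.12]]' >/dev/null; python3 - <<'E'
from h import *
st();print(dot(cam("wrist"),zt=.0715))
E
```

```text
t 20.32 pos [0.6072 0.0012 0.0527] yaw 92.0 C in tool x,y [ 0.0447 -0.    ] F tool [-7.2 -2.3 -4.3] q [ 0.41  0.65 -0.63  1.76  0.48  0.89 -0.4 ]
t 21.57 pos [0.6475 0.0322 0.0533] yaw 160.7 C in tool x,y [ 0.044  -0.0009] F tool [-7.  -2.3 -4.3] q [ 0.49  0.81 -0.88  1.64  0.7   1.03  0.63]
(np.float64(-8.982266295119562), np.float64(223.99999237060547), np.float64(87.63541603088379))
```

Two more calls, then fine adjustment.

```bash
python3 -m creep '[[0,0.0005,0.0051,0,-0.12],[0,0.0004,0.0051,0,-0.12],[0,0.0004,0.0051,0,-0.12],[0,0.0004,0.0051,0,-0.12],[0,0.0003,0.0051,0,-0.12]]' >/dev/null; python3 -c "from h import *;st()"; python3 -m creep '[[0,0.0006,0.0051,0,-0.12],[0,0.0005,0.0051,0,-0.12],[0,0.0004,0.0051,0,-0.12],[0,0.0004,0.0051,0,-0.12],[0,0,0,0,0]]' >/dev/null; python3 - <<'E'
from h import *
st();c=cam("wrist");print(dot(c,zt=.072))
for z in(.07,.072):
  f=c["frame"].astype(int)
  p=proj(c,[C0[0]+.025*np.cos(np.radians(dot(c,zt=z)[0])),C0[1]+.025*np.sin(np.radians(dot(c,zt=z)[0])),z]);w=f.min(2)>150;ce,a,_=blob(w,p);print(p,ce,a,ray(c,*ce,z))
cv2.imwrite("pics/w3.png",c["frame"][:,:,::-1])
print("scene",dot(cam("scene"),zt=.072))
E
```

```text
t 22.25 pos [0.6479 0.0586 0.0534] yaw -164.8 C in tool x,y [ 0.0441 -0.0012] F tool [-5.1 -2.1 -4.2] q [ 0.51  0.87 -0.99  1.64  0.8   1.09  1.13]
t 22.88 pos [0.637  0.0771 0.0533] yaw -137.4 C in tool x,y [ 0.0442 -0.0017] F tool [-6.9 -0.7 -4.6] q [ 0.54  0.91 -1.08  1.66  0.88  1.13  1.52]
(np.float64(55.06390505419102), np.float64(205.33333587646484), np.float64(79.42708396911621))
[323.17638258 220.49279162] [323.14654162 220.70339977] 853 [0.62006779 0.06641125 0.07      ]
[323.42449668 221.72512171] [323.14654162 220.70339977] 853 [0.61963492 0.06595266 0.072     ]
scene (np.float64(111.51456754005402), np.float64(82.54720115661621), np.float64(60.0107421875))
```

View pics/w3.png

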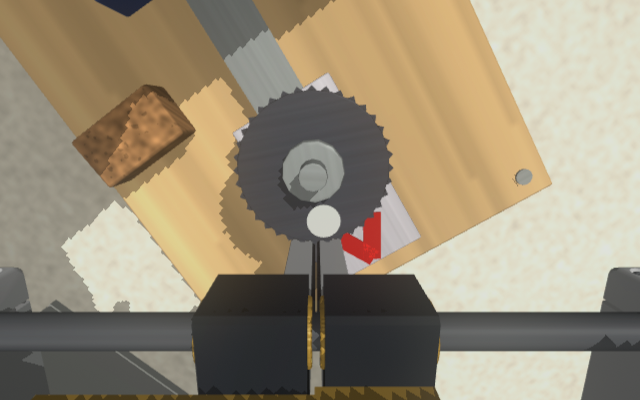

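The view shows the dot at (323,221), just short of the arrow on the tunnel at (365,238). About 18.6° is left.

```bash
python3 -m creep '[[0,0.0004,0.0051,0,-0.12],[0,0.0004,0.0051,0,-0.12],[0,0.0001,0.0035,0,-0.08],[0,0,0,0,0],[0,-0.004,0,0,0]]' >/dev/null; python3 -m creep '[[0,-0.02,0,0,0],[0,-0.02,0,-0.05,0],[0,-0.01,0,-0.06,0],[0,0,0,-0.05,0],[0,0,0,0,0]]' >/dev/null; python3 - <<'E'
from h import *
st();c=cam("wrist");print(dot(c,zt=.072))
cv2.imwrite("pics/w4.png",cv2.resize(c["frame"],None,fx=1.25,fy=1.25)[:,:,::-1])
E
```

```text
t 24.23 pos [0.6525 0.1325 0.2161] yaw -119.2 C in tool x,y [ 0.0984 -0.0013] F tool [-0.3 -1.2  1.3] q [ 0.48  0.79 -1.22  1.47  0.75  1.39  1.87]
(np.float64(73.04705405537108), np.float64(183.0546875), np.float64(69.72737789154053))
```

View pics/w4.png

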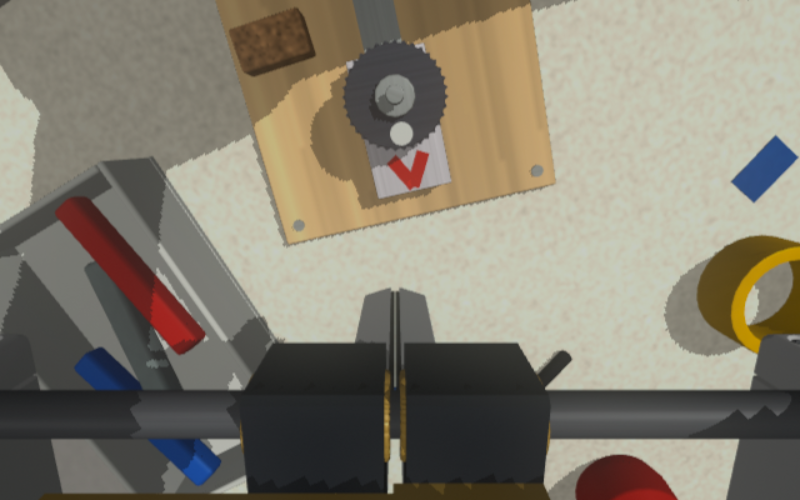

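The dot at (401,133) lines up between the collar centre and the arrow at (412,170). I'll refine the jig bearing from the screws, arrow and board edge in this view.

```bash
python3 - <<'E'
from h import *
c=cam("wrist");f=c["frame"].astype(int)
b=lambda p,q:np.degrees(np.arctan2(*(q-p)[1::-1]))
S=[ray(c,u/1.25,v/1.25,.012) for u,v in[(298.5,225.5),(537,171.5)]];print("screws",S,b(S[0],S[1])-90)
K=[ray(c,u/1.25,v/1.25,.012) for u,v in[(287,244),(555,183)]];print("edge",b(K[0],K[1])-90)
m=(f[...,0]>150)&(f[...,1]<70)&(f[...,2]<70);ce,a,mm=blob(m,(328,136));A=ray(c,*ce,.041)
y,x=np.nonzero(mm);P=np.array([ray(c,u,v,.041)[:2] for u,v in zip(x,y)]);i=np.argmax((P-C0)@[np.cos(1.286),np.sin(1.286)])
print("arrow",A,a,"apex",P[i],np.hypot(*(P[i]-C0)))
# collar centre now
d=(f.max(2)<90)&(f.max(2)-f.min(2)<22);d=cv2.morphologyEx(d.astype(np.uint8),cv2.MORPH_OPEN,np.ones((5,5)));_,_,dm=blob(d,(316,78))
e=cv2.fitEllipse(cv2.convexHull(max(cv2.findContours(dm.astype(np.uint8),0,1)[0],key=cv2.contourArea)));Cc=ray(c,*e[0],.070);print("C",Cc,e)
w=f.min(2)>140;dc,da,_=blob(w,(321,106));D=ray(c,*dc,.072);print("dot",dc,da,D)
for C in(C0,Cc[:2]): print("arrow brg",b(C,A),"apex",b(C,P[i]),"dot brg",b(C,D),np.hypot(*(D[:2]-C)))
E
```

```text
screws [array([0.7265252 , 0.09273329, 0.012     ]), array([0.5255084 , 0.15168951, 0.012     ])] 73.65411361572302
edge 73.83230023635619
arrow [0.61896493 0.09775428 0.041     ] 437 apex [0.62042624 0.11180164] 0.06754882515126293
C [0.6045005  0.04469246 0.07      ] ((314.77996826171875, 77.33002471923828), (81.71587371826172, 86.68341064453125), 178.18829345703125)
dot [320.23863636 108.04924242] 264 [0.61283545 0.06940075 0.072     ]Traceback (most recent call last):
  File "<stdin>", line 13, in <module>
  File "<stdin>", line 3, in <lambda>
ValueError: operands could not be broadcast together with shapes (3,) (2,)
```

The jig bearing is 73.7° and the dot bearing is about 73°, so the dot is on the arrow. Next I move behind the tab, turning the tool back so its x faces the push direction.

```bash
python3 -m creep '[[0,0.046,-0.007,0,0],[0,0.046,-0.007,0,0],[0,0.046,-0.007,0,0],[0,0.046,-0.007,0,0],[0,0.046,-0.007,0,0]]' >/dev/null; python3 -m creep '[[0,0.046,-0.007,0,0],[0,0,0,0,0.175],[0,0,0,0,0.175],[0,0,0,0,0.175],[0,0,0,0,0.175]]' >/dev/null; python3 -m creep '[[0,0,0,0,0.175],[0,0,0,0,0.175],[0,0,0,0,0.175],[0,0,0,0,0.175],[0,0,0,0,0.175]]' >/dev/null; python3 -m creep '[[0,0,0,0,0.175],[0,0,0,0,0.175],[0,0,0,0,0.175],[0,0,0,0,0.175],[0,0,0,0,0.175]]' >/dev/null; python3 -m creep '[[0,0,0,0,0.175],[0,0,0,0,0.175],[0,0,0,0,0.12],[0,0,0,0,0],[0,0,0,0,0]]' >/dev/null; python3 - <<'E'
from h import *
st(np.array([.5618,-.104]));c=cam("wrist");f=c["frame"].astype(int)
r,g,b=f[...,0],f[...,1],f[...,2]
org=(r>120)&(g>50)&(g<150)&(b<70)&(r-g>60)
p=proj(c,[.5618,-.104,.085]);oc,oa,om=blob(org,p);print(p,oc,oa,ray(c,*oc,.085))
print("dot",dot(c,zt=.072),"scene",dot(cam("scene"),zt=.072))
cv2.imwrite("pics/w5.png",c["frame"][:,:,::-1])
E
```

```text
t 27.45 pos [ 0.553  -0.1301  0.2117] yaw 73.7 C in tool x,y [0.0275 0.0011] F tool [-0.2  0.  -0. ] q [ 0.66  0.37 -0.61  1.73  0.23  1.11 -0.31]
[316.93517997 162.94655035] [300.2238698  185.99855335] 2765 [ 0.54200609 -0.11940989  0.085     ]
dot (np.float64(-106.62902096831343), np.float64(29.25), np.float64(0.0)) scene (np.float64(74.53596995351033), np.float64(167.37109756469727), np.float64(51.64469337463379))
```

View pics/w5.png

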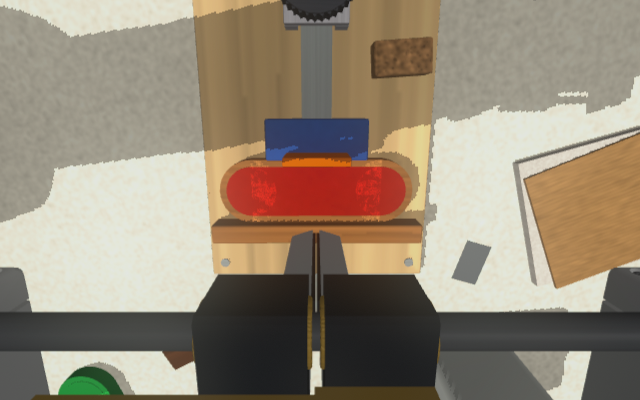

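The wrist view shows the tab at (317,161) straight ahead of the fingers, and the scene camera puts the dot at 74.5°, on the arrow. I'll descend above the blank and push.

```bash
python3 -m creep '[[0,0,0.001,0.05,0],[0,0,0,0.05,0],[0,0,0,0.04,0],[0,0,0,0.009,0],[0,0,0,0,0]]' | grep -E "pos|wrist"; python3 -m creep '[[0,0.006,0,0,0],[0,0.006,0,0,0],[0,0.003,0,0,0],[0,0.003,0,0,0],[0,0.003,0,0,0]]'| grep -E "pos|wrist";python3 -c "
from h import *
st(np.array([.5618,-.104]))"
```

```text
ee_pos: [0.5547, -0.1303, 0.064]
wrist_force: [0.4, 0.1, 1.0]
ee_pos: [0.5605, -0.1103, 0.0636]
wrist_force: [-0.0, -1.2, 2.2]
t 28.80 pos [ 0.5605 -0.1103  0.0636] yaw 73.5 C in tool x,y [ 0.0064 -0.0005] F tool [-1.1  0.3 -2.2] q [ 0.56  0.56 -0.54  1.85  0.37  0.84 -0.45]
```

```bash
python3 -m creep '[[0,0.007,0,0,0],[0,0.007,0,0,0],[0,0.007,0,0,0],[0,0.007,0,0,0],[0,0.006,0,0,0]]'| grep -E "pos|wrist"; python3 -m creep '[[0,0.004,0,0,0],[0,0.003,0,0,0],[0,0.003,0,0,0],[0,0.002,0,0,0],[0,0,0,0,0]]'| grep -E "pos|wrist"
```

```text
ee_pos: [0.5701, -0.0771, 0.0634]
wrist_force: [-0.5, -3.3, 0.7]
ee_pos: [0.5727, -0.0682, 0.0634]
wrist_force: [-5.8, -11.8, 7.0]
```

```bash
python3 -m creep '[[0,0.001,0,0,0],[0,0.001,0,0,0],[0,0,0,0,0],[0,0,0,0,0],[0,0,0,0,0]]'| grep -E "pos|wrist"; python3 -m creep '[[0,-0.006,0,0,0],[0,-0.01,0,0,0],[0,-0.015,0,0,0],[0,0,0,-0.04,0],[0,-0.02,0,-0.05,0]]'| grep -E "pos|wrist";python3 -m creep '[[0,-0.03,0,-0.05,0],[0,-0.03,0,-0.03,0],[0,-0.03,0,0,0],[0,0,0,0,0],[0,0,0,0,0]]'| grep -E "pos|wrist"; python3 - <<'E'
from h import *
print("dot",dot(cam("scene"),zt=.072));c=cam("wrist")
f=cam("scene")["frame"][200:320,240:400];f=cv2.resize(f,(640,480),interpolation=2)
cv2.imwrite("pics/fin.png",cv2.resize(np.vstack([cv2.resize(c["frame"],(480,300)),cv2.resize(f,(480,300))]),None,fx=1,fy=1)[:,:,::-1])
E
```

```text
ee_pos: [0.5727, -0.0681, 0.0634]
wrist_force: [-9.6, -18.9, 11.8]
ee_pos: [0.5588, -0.1127, 0.1539]
wrist_force: [0.3, -1.1, 1.3]
ee_pos: [0.5338, -0.1991, 0.2333]
wrist_force: [-0.8, 0.5, -1.0]
dot (np.float64(74.48110321305504), np.float64(174.12890625), np.float64(54.150715827941895))
```

View pics/fin.png

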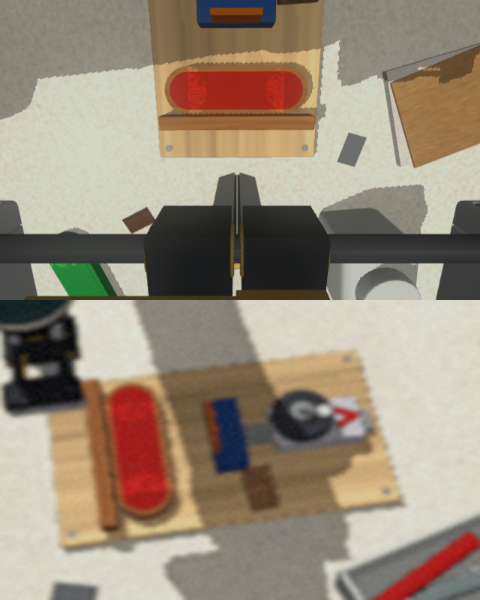

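The stop is now well clear of the blank: the blue block is at (228,433), and the blank has not moved at (140,450). The dot at (325,410) faces the arrow, and the arm is touching nothing.

```bash
python3 -c "
from workcell import robot
print(robot.job_done())"
```

```text
the job is handed in; nothing more can be done
None
```

I rolled the collar anticlockwise until its dot reached the red arrow for the second time (within about 1°) and pushed the stop by its tab against its end, about 50 mm; the blank stayed put, nothing was gripped, and the job is handed in.

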